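# Hold a converter board in the corner of the test fixture

### The job

Take the green board by the block-shaped transformer in its middle and lay it flat on the bed of the black test fixture, square to it, with a long edge facing the long orange bar and a short edge facing the short one. Press it gently (never more than about 25 N on a bar) into the corner so that both sprung orange bars are pushed in by well over half of their travel at once, and finish while still holding it there: the bars push it back out if let go. Leave the blue board and the other things on the bench where they are.

Things in the scene. Friction and masses are not known exactly. Their poses are not given: they have to be found in the camera images.
- board_green: The green circuit board: 80 mm (own x) by 100 mm (own y), 6 mm thick, 0.15 to 0.29 kg, a transformer block in its middle. Its other parts reach at most 18 mm above the underside and those stand over 25 mm from its middle along x. Origin: centre of the underside, z up. It starts flat on one of the two foam pads; which one changes. It may be laid either way round.
- grip (a point): Middle of the transformer, 36 mm above the green board's underside. The transformer is a dark block with a yellow band, 40 mm (board x) by 32 mm (board y), from 6 to 48 mm above the underside: grip it across its 32 mm, along the board's y.
- board_blue: The blue circuit board: same outline, with a round copper coil 32 mm high instead of the transformer; on the other foam pad. To be left alone. Origin: centre of the underside.
- fixture: Test fixture, bolted to the table: a slippery black bed (friction about 0.2), top face 10 mm above the table, from -90 to +80 mm along its x, -100 to +90 mm along its y. Aluminium stop rails, 14 mm above the bed, close its +x and +y sides; the sprung orange bars stand 15 mm proud of them. A grey pad 6 mm high lies beyond x = -66, y = -60 mm. Origin: on the table's surface, z up.
- touch (a point): Point on the bed's top face at fixture x = y = 0. A board lying square, its 100 mm edges along the fixture's y, just touches both free bars when its middle is here. Each mm farther along the fixture's +x pushes the long bar in a mm, each mm along +y the short bar; at 12 mm the bars reach the end of their travel and do not give.
- rail_corner (a point): Where the inner faces of the two rails (fixture x = +55 mm and y = +65 mm) meet, on the bed's top face.
- bar_long (a joint): How far the long orange bar is pushed in along the fixture's +x, m: 0 free, 0.012 end of travel. The bar is 70 mm long (fixture y = -35 to +35 mm), 1 to 12 mm above the bed, free face at fixture x = +40 mm. Spring: 2.5 N at once, rising to 6 N at the end of travel.
- bar_short (a joint): How far the short orange bar is pushed in along the fixture's +y, m: 0 free, 0.012 end of travel. The bar is 50 mm long (fixture x = -25 to +25 mm), 1 to 12 mm above the bed, free face at fixture y = +50 mm. Same spring.
- pad_near: Grey foam pad, 150 by 150 mm, 12 mm thick, fixed to the table on the robot's right, nearer the robot; one board lies on it. Origin: centre of the underside.
- pad_far: The same kind of pad, farther from the robot; the other board lies on it.
- solder_spool: White spool of silvery solder wire, 60 mm across, 45 mm high, beyond the fixture. Bystander.
- copper_spool: White spool of copper wire, 60 mm across, 45 mm high. Bystander.
- cleaner: White bottle with blue cap, 56 mm across, 140 mm high. Bystander.
- mug: Blue mug to the left of the fixture, 80 mm across, 90 mm high. Bystander.
- screwdriver: Red-handled screwdriver lying between the fixture and the pads. Bystander.
Things that resemble listed ones, but are neither listed nor needed, are in the scene too. There is more than one size of the board_green; the job needs the largest.

How it is judged:
By the outcome, as a careful person would: the job done as asked, in the order asked, and still so for the second after the job is handed in, while the arm keeps its last pose, push and grip.
It also fails if it takes over 48 s, if anything falls off the work surface, if the arm or the gripper's body presses on something with over 40 N, if the wrist force passes 120 N, or if a joint passes its speed limit or range.

### The arm

A 6-joint arm with a two-finger parallel gripper is mounted at the origin on the work surface. World frame = base frame: x ahead of the robot, y to its left, z up, the work surface at z = 0. Lengths are in m, angles in degrees, forces in N, time in s.
With the tool pointing down it reaches from about 0.325 to 0.775 m from the base axis. Payload 5.5 kg.
Tool frame: the origin (TCP) lies at the centre of the arm's flange, where the gripper is bolted on; the fingertips stand 182 mm ahead of it and the grasp point (between the pads) lies 163 mm ahead of it; z points along the fingers, y is the line along which they close (so a half turn about z gives the same grasp; the last joint's range is limited). The gripper opens to 88 mm and grips with 3 to 60 N. Pads are 20 mm wide; open, the fingers measure 115 mm over their backs; the gripper's body (75 mm by 178 mm) begins 61 mm behind the grasp point.
Start: joints at [-76.186, 5.22, 70.514, -0, 104.267, -3.249], TCP at [0.176, -0.574, 0.405] pointing down, gripper open.
Joint ranges: [-164.24, 164.24], [-49.07, 125.15], [9.68, 141.18], [-86.29, 266.29], [3.28, 154.24], [-151.56, 151.56]. Speed limits (degrees/s): [147.25, 147.25, 172.46, 180, 180, 180].

### API

Orientations are given as [roll, pitch, yaw] about the fixed x, y, z axes, in that order (R = Rz(yaw) Ry(pitch) Rx(roll)).
In Python, from station import r gives the robot as it stands. The module is installed in compiled form; this text tells all that it offers. Calls block until the motion is done:
- r.reach(position, orientation): joint-space move of the TCP to a pose.
- r.servo_line(position, rotation=None, speed=0.15): straight line of the TCP; rotation=None keeps the orientation; speed is the mean speed in m/s.
- r.move_joints(angles): joint-space move.
- r.let_go() and r.grab(squeeze=None): open the fingers fully, or close them until they stop; squeeze is the grip in N (None keeps the last).
- r.wait(seconds).
- r.inverse_kinematics(position, orientation): joint angles nearest the present ones, or None.
- r.sense(): the state.
- r.snapshot(name): name is "scene" or "top"; returns a dict with "frame" (420x560x3 uint8, red, green, blue), "fx", "fy", "cx", "cy" (pixels), "R" (3x3) and "t" (3): a world point X has camera coordinates R X + t. Camera axes: x right, y down, z forward; pixel columns grow to the right and rows downward; lengths in m; the calibration is good to about 2 mm. A picture is of the moment at which its call begins. There is no depth.
A pose or a line that the arm cannot do raises r.IKError and nothing moves.
- r.hand_in(): hands the job in; it is judged then, once.
The state is a dict: "clock": time; "joints": joint angles; "joint_vel": joint speeds; "joint_torque": joint torques, N m; "tcp_pos": TCP position; "orientation": TCP orientation; "contact_force": force on the tool from outside, world axes, zero at the start; "torque": the same for the moment, N m; "opening": finger opening in m; "gripper_force": force on a finger pad.
Only numpy, scipy, OpenCV 4.12 (cv2) and the standard library are available. Lean on these libraries where they do the work, as an engineer would, in place of code of your own. Each camera call takes 0.05 s, during which the arm holds its last target. There are 200 camera calls.

## Working session

There is one attempt and no reset: what is moved stays moved. The work goes in short steps, each a Python script; the robot and the scene stay as the last script left them, time stands still between calls to the robot, and variables do not carry over. Pictures are saved under pics/ and viewed, at most 10 in all, crops included, and the job is handed in when it is done.

```bash
mkdir -p pics
cat > h.py <<'E'
import numpy as np, cv2, json
from station import r
def snap(name):
    s=r.snapshot(name); np.savez('pics/%s.npz'%name,**{k:np.array(v) for k,v in s.items()}); return s
def load(name): return dict(np.load('pics/%s.npz'%name))
def back(s,u,v,z):
    R=np.array(s['R']);t=np.array(s['t']); d=R.T@np.array([(u-s['cx'])/s['fx'],(v-s['cy'])/s['fy'],1.]); c=-R.T@t
    return c+d*(z-c[2])/d[2]
def proj(s,X):
    p=np.array(s['R'])@np.array(X)+np.array(s['t']); return np.array([s['fx']*p[0]/p[2]+s['cx'],s['fy']*p[1]/p[2]+s['cy']])
def save(img,fn,k=1):
    img=cv2.resize(img,None,fx=k,fy=k,interpolation=cv2.INTER_CUBIC); cv2.imwrite('pics/'+fn,img[:,:,::-1])
E
python3 - <<'E'
from h import *
for n in('scene','top'):
    s=snap(n); save(s['frame'],n+'1.png',1.4)
    print(n,s['fx'],s['cx'],s['cy'],-np.array(s['R']).T@np.array(s['t']),np.array(s['R']).round(3).tolist())
print(r.sense())
E
```

```text
scene 427.23414194416125 278.1900837973659 209.19580156063643 [ 1.20367519 -0.11057727  0.71698968] [[0.171, 0.985, 0.022], [0.673, -0.1, -0.732], [-0.719, 0.14, -0.68]]
top 502.4592655341272 274.5737897958533 210.6064358949999 [0.18221944 0.01986845 1.48301846] [[0.05, -0.999, -0.001], [-0.975, -0.049, -0.215], [0.215, 0.012, -0.977]]
{'clock': 0.1, 'joints': array([-7.61848421e+01,  5.25761289e+00,  7.05738055e+01,  1.10939723e-03,
        1.04267130e+02, -3.24784810e+00]), 'joint_vel': array([-0.02311497, -0.05860649, -0.16389095,  0.03111443,  0.15388254,
       -0.05164938]), 'joint_torque': array([ 2.72707992e-03, -4.47857773e+01, -4.07570708e+01,  7.00814766e-02,
        2.84133176e-02, -1.13165372e-04]), 'tcp_pos': array([ 0.17607496, -0.57363358,  0.40364361]), 'orientation': array([-1.79901671e+02, -6.65721152e-03,  1.70632728e+01]), 'contact_force': array([-0.251208  ,  1.49290625,  0.06006545]), 'torque': array([-0.04622251, -0.00134432,  0.0020808 ]), 'gripper_force': 0.0, 'opening': 0.087818834130258}
```

View pics/scene1.png

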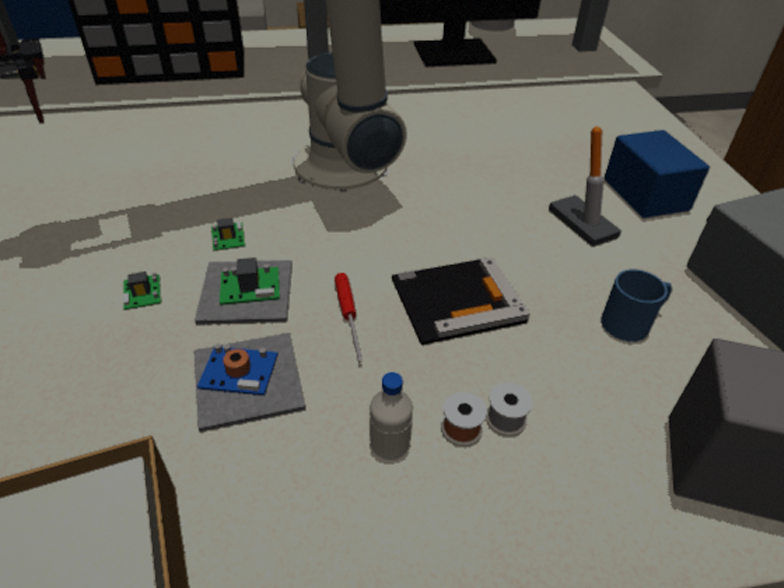

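View pics/top1.png

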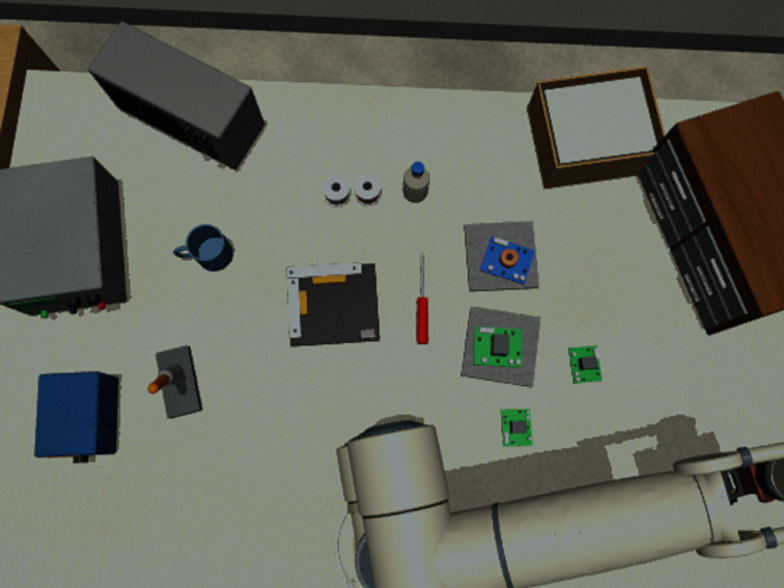

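The top picture (1.4x) shows three candidates for the green board: one on the near pad at (499,346), and small ones at (586,364) and (516,427). The one on the pad is the largest, so I choose it. The fixture is at (333,304), with its long bar at (328,279), its short bar at (303,302) and its corner at the upper left. Next I check with close crops.

Run:
```python
from h import *
s=load('top'); f=s['frame']
save(f[215:280,325:395],'g.png',8); save(f[180:255,195:285],'f.png',8)
```

```text
(no output)
```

View pics/g.png

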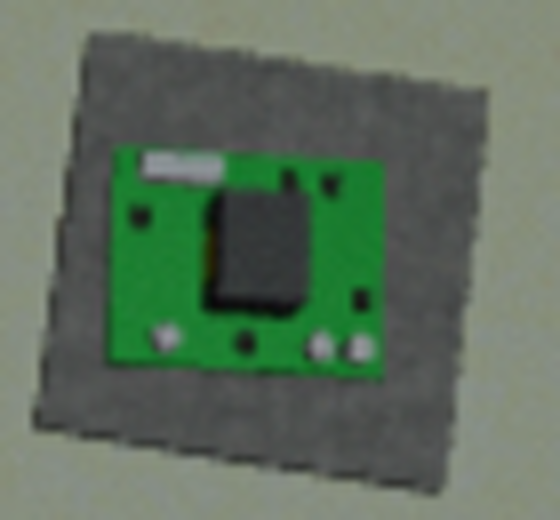

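View pics/f.png

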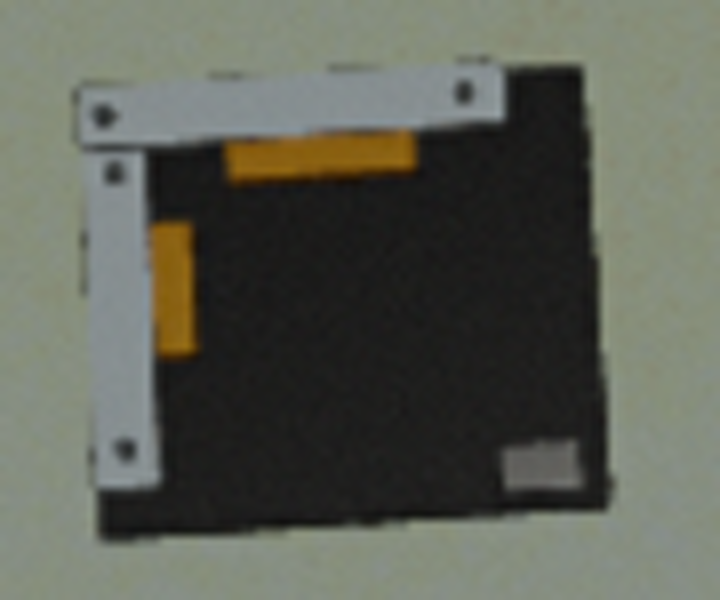

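The crops confirm the choice. The green board's corners, in crop pixels, are at about (113,150), (385,160), (383,378) and (108,363), with the transformer top at (264,247). The fixture's bars and bed edges are sharp. I'll read the scene view the same way.

Run:
```python
from h import *
s=load('scene'); f=s['frame']
save(np.hstack([f[175:245,270:382],]),'sf.png',7); save(f[180:235,140:215],'sg.png',8)
```

```text
(no output)
```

View pics/sf.png

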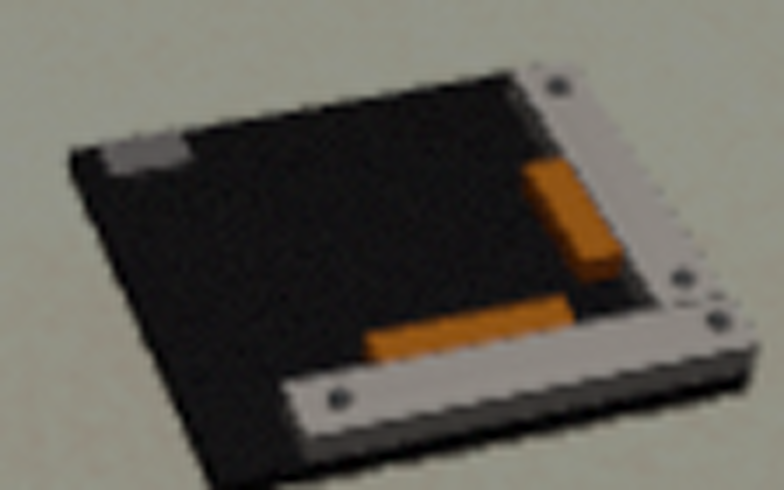

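View pics/sg.png

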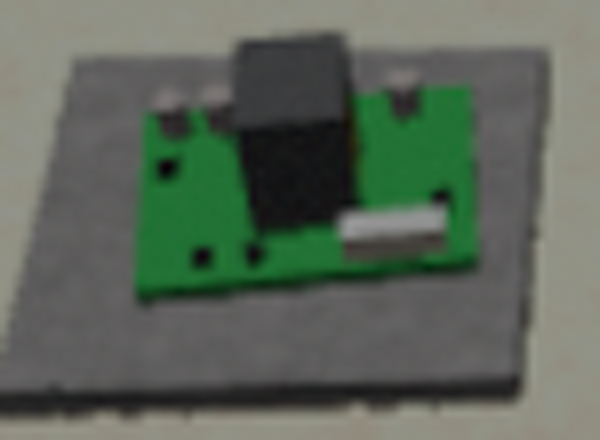

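```bash
cat > fit.py <<'E'
from h import *
from scipy.optimize import least_squares
T,S=load('top'),load('scene')
def px(o,k,p): return np.array([o[0]+(p[0]+.5)/k-.5,o[1]+(p[1]+.5)/k-.5])
def fit(obs,x0):
    def res(p):
        c,s=np.cos(p[2]),np.sin(p[2])
        return np.concatenate([proj(cam,[p[0]+c*X[0]-s*X[1],p[1]+s*X[0]+c*X[1],X[2]])-uv for cam,uv,X in obs])
    q=least_squares(res,x0,loss='soft_l1'); return q.x,res(q.x).reshape(-1,2)
tg=lambda p:px((325,215),8,p); tf=lambda p:px((195,180),8,p); sg=lambda p:px((140,180),8,p); sf=lambda p:px((270,175),7,p)
# green: fit-frame x ~ world x, y ~ world y (board 80 x 100)
G=[(T,tg((113,151)),(.04,.05,.018)),(T,tg((385,160)),(.04,-.05,.018)),(T,tg((383,378)),(-.04,-.05,.018)),(T,tg((108,363)),(-.04,.05,.018)),
 (S,sg((137,290)),(.04,-.05,.018)),(S,sg((478,263)),(.04,.05,.018)),(S,sg((472,88)),(-.04,.05,.018)),(S,sg((146,112)),(-.04,-.05,.018)),
 (S,sg((238,40)),(-.02,-.016,.06)),(S,sg((343,35)),(-.02,.016,.06)),(S,sg((356,122)),(.02,.016,.06)),(S,sg((240,127)),(.02,-.016,.06))]
F=[(T,tf((228,183)),(.04,.035,.011)),(T,tf((417,170)),(.04,-.035,.011)),(T,tf((192,220)),(.025,.05,.022)),(T,tf((198,355)),(-.025,.05,.011)),
 (T,tf((610,508)),(-.09,-.1,0)),(T,tf((102,540)),(-.09,.09,0)),(T,tf((582,68)),(.08,-.1,0.005)),
 (S,sf((365,333)),(.04,-.035,.022)),(S,sf((563,295)),(.04,.035,.022)),(S,sf((523,170)),(-.025,.05,.022)),(S,sf((578,262)),(.025,.05,.022)),(S,sf((70,152)),(-.09,-.1,.01))]
g0=back(T,*tg((264,247)),.06); f0=back(T,*tf((340,300)),.01); print(g0,f0)
for n,O,x0 in(('G',G,[g0[0],g0[1],0]),('F',F,[f0[0],f0[1],0])):
    x,e=fit(O,x0); print(n,x[:2].round(4),np.degrees(x[2]).round(2)); print(e.round(1).tolist())
    for c in(T,S):
        x,_=fit([o for o in O if o[0] is c],x0); print('  ',x[:2].round(4),np.degrees(x[2]).round(2))
E
python3 fit.py
```

```text
[ 0.40565771 -0.20419379  0.06      ] [0.48121743 0.14942054 0.01      ]
G [ 0.4063 -0.2031] -0.32
[[-0.4, -0.5], [-0.6, 0.3], [-0.7, 0.0], [-0.6, -0.0], [-0.2, 0.3], [0.3, -0.5], [0.0, -0.2], [-0.1, 0.4], [-0.3, 0.2], [0.2, -0.3], [-1.3, -0.4], [-0.9, 0.3]]
   [ 0.4063 -0.2047] 0.17
   [ 0.4065 -0.2025] -0.67
F [0.4868 0.154 ] 6.54
[[0.3, 0.4], [-0.1, 0.6], [-0.4, 0.1], [-0.0, 0.4], [0.0, 0.2], [-0.2, 0.2], [0.0, -0.3], [0.0, 1.0], [-0.4, 1.0], [0.4, 0.0], [0.7, 0.3], [-0.7, -0.2]]
   [0.4875 0.154 ] 6.46
   [0.4853 0.1545] 6.75
```

The two cameras agree within about 2 mm, and the sizes and heights fit. I'll grasp now.

Run:
```python
from h import *
g=[.4063,-.2031]; O=[180,0,-.3]
r.let_go() if r.sense()['opening']<.08 else None
print(r.inverse_kinematics([.48,.148,.3],[180,0,6.54]))
r.reach([*g,.30],O)
r.servo_line([*g,.213],speed=.08)
s=r.sense(); print(s['tcp_pos'],s['orientation'],s['contact_force'])
r.grab(35); s=r.sense(); print(s['clock'],s['opening'],s['gripper_force'],s['contact_force'],s['torque'])
r.servo_line([*g,.30],speed=.1); r.wait(.3)
s=r.sense(); print(s['clock'],s['opening'],s['gripper_force'],s['contact_force'],s['torque'],s['tcp_pos'])
a=snap('top')['frame'];b=snap('scene')['frame']
save(np.hstack([a[170:300,300:430],b[110:240,130:260]]),'held.png',3)
```

```text
[ 1.32550239e+01 -9.70503689e+00  9.56459687e+01 -2.54444375e-14
  9.40590682e+01  9.67150239e+01]
[ 0.40652533 -0.20322409  0.21373205] [ 1.79962606e+02 -6.30951250e-02 -3.00023378e-01] [-0.34336893 -1.09616732 -0.0525324 ]
3.875 0.0314565127907253 34.99987721443176 [ 0.00896771  0.10832228 -0.41287675] [-0.04425096  0.01927246  0.00372179]
5.1917 0.03181347105271722 34.99967873096466 [ 0.64310453  0.17853193 -2.7276366 ] [ 0.01791737 -0.06368408  0.02389124] [ 0.40625022 -0.20306697  0.29955   ]
```

View pics/held.png

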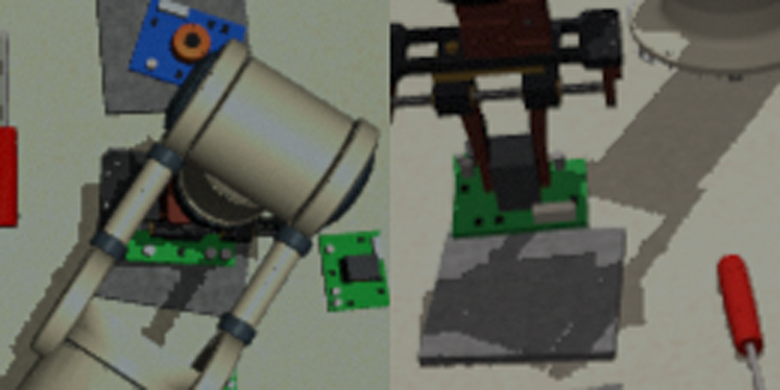

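The board is held level by the transformer and weighs about 0.28 kg. I'll carry it over and lower it until it touches the bed.

```bash
cat >> h.py <<'E'
YAW=6.54; A=np.radians(YAW); EX=np.array([np.cos(A),np.sin(A)]); EY=np.array([-EX[1],EX[0]]); T0=np.array([.4868,.154])
def fx(x,y): return T0+EX*x/1e3+EY*y/1e3
def ff():
    s=r.sense(); f=s['contact_force']; p=s['tcp_pos'][:2]-T0
    return np.array([f[:2]@EX,f[:2]@EY,f[2],p@EX*1e3,p@EY*1e3,s['tcp_pos'][2]*1e3]).round(2)
E
python3 - <<'E'
from h import *
r.reach([*fx(-7,-7),.30],[180,0,YAW])
r.servo_line([*fx(-7,-7),.222],speed=.1); r.wait(.4); b=ff(); print(r.sense()['clock'],b,r.sense()['torque'])
z=.222
while z>.205:
    z-=.001; r.servo_line([*fx(-7,-7),z],speed=.02); r.wait(.1); c=ff()
    if c[2]-b[2]>3: break
s=r.sense();print(s['clock'],z,c,s['torque'],s['orientation'])
np.save('b.npy',b)
f=snap('scene')['frame']; g=snap('top')['frame']
save(np.hstack([f[155:255,260:390],g[170:270,190:290]]),'placed.png',3.4)
E
```

```text
7.9667 [-2.0000e-01 -2.9000e-01 -1.6900e+00 -6.9500e+00 -6.9700e+00  2.2225e+02] [ 0.0186141   0.00361757 -0.01749281]
12.1667 0.21 [-1.7400e+00  3.0000e-02  5.9000e+00 -6.8300e+00 -6.9700e+00  2.1098e+02] [-0.11847704  0.45102842 -0.02529931] [-1.79997062e+02 -6.10573606e-02  6.54263479e+00]
```

View pics/placed.png

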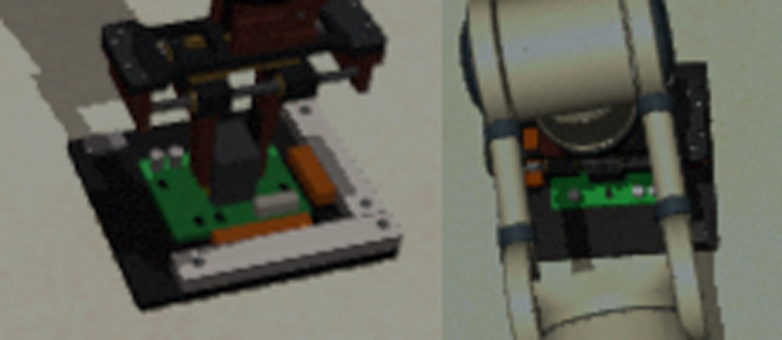

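The board lies flat on the bed, just short of both bars. I'll push in small steps and log the forces, x first and then y.

Run:
```python
from h import *
z=.2103
def mv(x,y):
    r.servo_line([*fx(x,y),z],speed=.02); r.wait(.12); c=ff(); print(x,y,c,r.sense()['torque'].round(2)); return c
c=mv(-7,-7)
for x in (-5,-3,-1.5,0,1.5,3,5,7,8.5):
    c=mv(x,-7)
    if c[0]<-11: break
for y in (-5,-3,-1.5,0,1.5,3,5,7,8.5):
    c=mv(x,y)
    if c[1]<-11: break
s=r.sense(); print(s['clock'],s['opening'],s['gripper_force'],s['orientation'])
f=snap('scene')['frame']; save(f[165:245,270:390],'push.png',6)
```

```text
-7 -7 [-8.1000e-01 -1.9000e-01  6.2000e+00 -6.8400e+00 -6.9500e+00  2.1098e+02] [-0.17  0.35 -0.02]
-5 -7 [ 9.7000e-01  1.2000e-01  4.9000e+00 -4.7300e+00 -6.9600e+00  2.1099e+02] [-0.08  0.3  -0.03]
-3 -7 [-7.2000e-01  8.0000e-02  5.0200e+00 -2.7200e+00 -6.9600e+00  2.1097e+02] [-0.13  0.27  0.03]
-1.5 -7 [-4.0000e-01  2.0000e-01  5.9200e+00 -1.2400e+00 -6.9600e+00  2.1102e+02] [-0.07  0.36  0.01]
0 -7 [-3.9200e+00 -2.9000e-01  6.4300e+00  4.0000e-02 -6.9400e+00  2.1098e+02] [-0.08  0.49  0.09]
1.5 -7 [ -5.03  -0.67   7.37   1.38  -6.94 210.99] [-0.07  0.68  0.08]
3 -7 [ -4.03   0.25   7.33   2.8   -6.94 210.99] [-0.07  0.77  0.07]
5 -7 [ -4.52  -0.84   7.42   4.77  -6.95 210.98] [-0.15  0.78  0.05]
7 -7 [ -6.05  -0.67   9.15   6.71  -6.92 211.  ] [-0.11  0.81  0.14]
8.5 -7 [ -6.73  -0.92   8.21   8.11  -6.93 211.  ] [-0.15  0.94  0.09]
8.5 -5 [ -5.9   -2.67   7.94   8.21  -5.36 210.99] [-0.36  0.84  0.01]
8.5 -3 [ -5.52  -4.03   8.31   8.25  -3.5  211.01] [-0.39  0.84 -0.02]
8.5 -1.5 [ -5.08  -3.43   8.15   8.29  -2.05 211.04] [-0.47  0.78 -0.04]
8.5 0 [ -5.59  -3.36   8.61   8.28  -0.57 211.03] [-0.47  0.81 -0.03]
8.5 1.5 [ -5.95  -3.85   8.04   8.29   0.88 211.02] [-0.53  0.83 -0.03]
8.5 3 [ -5.18  -6.05   9.15   8.31   2.04 211.05] [-0.88  0.77  0.08]
8.5 5 [ -6.35  -6.86   8.83   8.32   3.87 211.09] [-0.98  0.75  0.03]
8.5 7 [ -5.73  -8.05   9.37   8.32   5.77 211.12] [-1.13  0.78  0.08]
8.5 8.5 [ -5.86  -7.59   9.89   8.33   7.11 211.13] [-1.26  0.75  0.03]
19.2333 0.031515434904832405 35.00364303588867 [1.79783475e+02 5.08325450e-02 6.48605127e+00]
```

View pics/push.png

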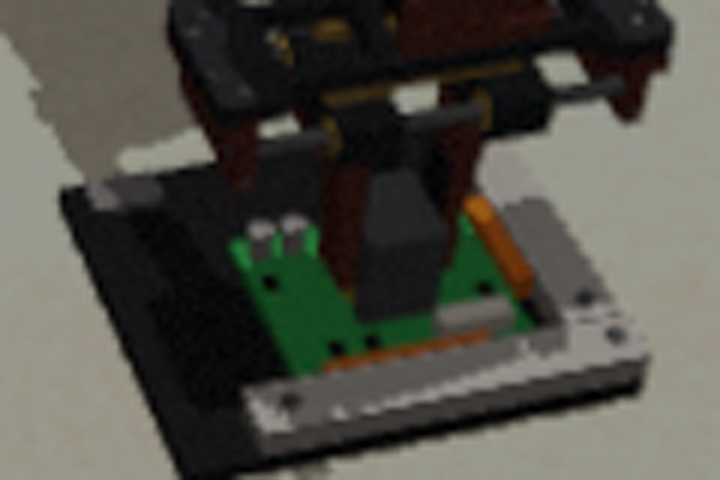

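The long bar made contact at about x = -0.7 and is now in about 9 mm. The short bar made contact at about y = +1.3 and is in about 6 mm. I'll push further in y while watching for the end of travel.

Run:
```python
from h import *
z=.2103
for x,y in((8.8,9.5),(8.8,10.5),(8.8,11.3),(8.8,12)):
    r.servo_line([*fx(x,y),z],speed=.02); r.wait(.2); c=ff(); print(x,y,c,r.sense()['torque'].round(2))
    if c[1]<-13: break
r.wait(.3); s=r.sense(); print(s['clock'],ff(),s['opening'],s['gripper_force'],s['orientation'])
f=snap('scene')['frame']; save(f[185:245,290:380],'push2.png',8)
```

```text
8.8 9.5 [ -7.08  -9.42  10.35   8.49   7.99 211.14] [-1.39  0.95  0.12]
8.8 10.5 [ -6.39  -9.23  10.78   8.5    8.92 211.17] [-1.47  0.99  0.14]
8.8 11.3 [ -7.71  -9.87   9.35   8.51   9.67 211.18] [-1.55  0.97  0.04]
8.8 12 [ -7.24 -10.38  10.81   8.52  10.28 211.19] [-1.57  0.99  0.15]
21.3833 [ -6.86 -10.67  10.33   8.51  10.28 211.16] 0.03165312603609215 35.0051674246788 [1.79724452e+02 9.08898118e-02 6.47558081e+00]
```

View pics/push2.png

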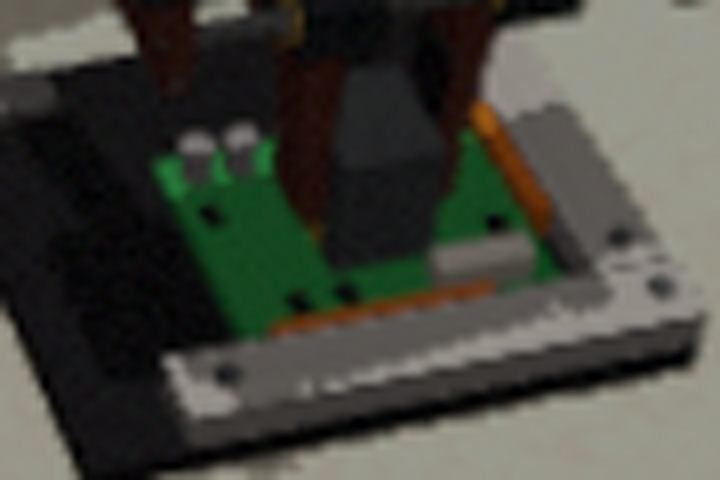

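Both bars are in by roughly 8.5–9 mm. I'll add a small margin of 1 mm or less each, check the forces, and hand in.

Run:
```python
from h import *
z=.2103
for x,y in((9.2,12.5),(9.6,13.1)):
    r.servo_line([*fx(x,y),z],speed=.015); r.wait(.3); c=ff(); print(x,y,c)
r.wait(.4); s=r.sense(); print(s['clock'],ff(),s['opening'],s['gripper_force'],s['orientation'])
if abs(ff()[:2]).max()<15: print(r.hand_in())
```

```text
9.2 12.5 [ -7.04 -10.83  10.18   8.79  10.71 211.21]
9.6 13.1 [ -9.39 -10.66  12.06   9.1   11.26 211.18]
22.9333 [ -8.99 -10.62  12.49   9.1   11.3  211.21] 0.03204040390428757 35.007483959198 [1.79704521e+02 1.37437675e-01 6.47846924e+00]
the job is handed in; nothing more can be done
None
```

I handed the job in at 22.9 s with the green board flat and square in the fixture corner and still gripped. By my estimate both orange bars are pushed in about 9–10 mm of their 12 mm, with at most about 11 N of push along either bar; the judge's verdict was not shown.

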